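Stand the tipped stub axle up and hold a spread snap ring at its groove

ROBOT

A 6-joint arm with a two-finger parallel gripper is mounted at the origin on a cart in front of the work surface, level with it; the furniture and walls round the work are solid. World frame = base frame: x ahead of the robot, y to its left, z up, the work surface at z = 0. Lengths are in m, angles in rad, forces in N, time in s.
With the tool pointing down it reaches from about 0.4 to 0.825 m from the base axis. Payload 7 kg.
Tool frame: the origin (TCP) lies at the very end of the fingers, on their centre line; the grasp point (between the pads) lies 19 mm behind it; z points along the fingers, y is the line along which they close (so a half turn about z gives the same grasp; the last joint's range is limited). The gripper opens to 88 mm and grips with 3 to 60 N. Pads are 19 mm wide; open, the fingers measure 130 mm over their backs; the gripper's body (78 mm by 193 mm) begins 47 mm behind the grasp point.
Start: joints at [1.533, 0.359, 0.012, 0, -1.224, -0.288], TCP at [0.216, 0.639, 0.227] pointing down, gripper open.
Joint ranges: [-3.07, 3.07], [-1.43, 2.12], [-1.02, 1.25], [-3.03, 1.67], [-3.05, -0], [-3.03, 3.03]. Speed limits (rad/s): [2.39, 2.39, 3.01, 3.14, 3.14, 3.14].

INTERFACE

Orientations are given as [roll, pitch, yaw] about the fixed x, y, z axes, in that order (R = Rz(yaw) Ry(pitch) Rx(roll)).
In Python, from station import arm, grab_frame gives the robot as it stands.
- The arm moves only by the tool jog_arm, never from a script. Its argument "deltas" is a list that holds one entry, the list of rows, each a list of 4 numbers: the shift along the tool's x, y, z in units of 60 mm (1.0 is 60 mm), then the turn about the tool's z in units of 5 degrees (1.0 is 5 degrees). A call has 1 to 8 rows; each row is the pose to reach, as a shift and turn from the pose commanded when the call began, along the tool's axes at that moment; what a row does not reach only later rows make up. A row lasts 1/8 s, in which the tool goes at most 62.5 mm and 10.7 degrees, less where a joint would pass 70% of its speed; a pose out of reach is approached as far as the arm can. A call with a gripper value outside its range is refused whole. "grip" is the finger opening in mm, from 0 to 87.6, set as the call begins (left out, the last holds). The fingers move at their own pace and stop on an object; "squeeze" is the grip in N (left out, the last holds). Time passes only in rows, so rows that repeat a pose let the fingers close. It gives the time, the measured TCP pose, the force, the opening and the grip force at its end, in the units of the state.
- arm.get_state(): the state, without advancing time (a new reading comes with each control period).
- grab_frame(name): name is "side" or "top" or "wrist"; returns a dict with "img" (384x512x3 uint8, red, green, blue), "vfov" (degrees; the focal length in pixels is half the picture's height over the tangent of half this angle, whatever the lens; pixels are square), "cx", "cy" (the principal point, pixels), "xyz" and "rotation" of the camera in the world. Camera axes: x right, y down, z forward; pixel columns grow to the right and rows downward; lengths in m; the calibration is good to about 2 mm. A picture is of the moment at which its call begins. There is no depth.
- arm.job_done(): hands the job in; it is judged then, once.
The state is a dict: "t": time; "q": joint angles; "qd": joint speeds; "joint_efforts": joint torques, N m; "eef_pos": TCP position; "ee_rot": TCP orientation; "force": force on the tool from outside, world axes, zero at the start; "moment": the same for the moment, N m; "width": finger opening in m; "gripper_force": force on a finger pad.
Only numpy, scipy, OpenCV 4.12 (cv2) and the standard library are available. Lean on these libraries where they do the work, as an engineer would, in place of code of your own. Each camera call takes 0.05 s, during which the arm holds its last target. There are 200 camera calls.

TASK

One of the three stub axles in the wooden lane has tipped over: stand it upright on its square flange in the lane, between its two neighbours. Then pick up the snap-ring pliers by the handles and squeeze them so that the ring on their tips spreads, bring the ring over the top of that shaft and lower it, level and centred, to the groove. Finish while holding the pliers there with the ring still fully spread round the groove, not resting or leaning on the axle; leave the neighbours and the oil can where they stand.

Things in the scene. Friction and masses are not known exactly. Their poses are not given: they have to be found in the camera images.
- axle: tipped stub axle, 0.4-0.65 kg: square flange 72 x 72 x 12 mm with a round shaft of 35 mm diameter; 95 mm high overall. Origin: middle of the flange's underside; z axis along the shaft to its free end. Starts on its side, a flat side of the flange and the free end's rim on the lane floor, shaft pointing away from the robot (z axis 0.23 rad below level, origin 38 mm above the floor)
- axle_groove (a point): middle of the snap-ring groove on the axle's axis, 55 mm from the flange's underside; the groove is 9 mm wide, 31 mm diameter, darker than the shaft
- axle_top (a point): centre of the free end of the shaft, 95 mm from the flange's underside; rim chamfered 3 mm; 32 mm of plain shaft between it and the groove. The axle is heavy at the flange (centre of mass about 20 mm from the underside): it drops upright by itself once the shaft is raised over 45 degrees above level
- axle_left: neighbour axle at the +y side, same size, standing upright, its ring already in the groove; leave alone. Origin: middle of the flange's underside, z up
- axle_right: neighbour axle at the -y side, same as axle_left, about 240 mm from it; leave alone. Origin: middle of the flange's underside
- lane: fixed wooden board, 350 mm long in y; floor 10 mm above the bench, from x = -110 to 130 mm in its own frame, between a front and a back rail 14 mm high. Origin: on the bench, midway along its length, 17 mm beyond (+x) the line of the neighbours
- pliers: snap-ring pliers lying flat on the bench, a dark open snap ring on their tips; 0.19 kg, 220 mm long, 20 mm high. Two grey handles point to their -x, the ring to +x. Origin: underside of the pivot; z up. Squeezing the handles together (along y) spreads the ring; a spring closes it when let go, so carry them squeezed
- pliers_grip (a point): point between the two handles to grip, 65 mm behind the pivot (-x), 10 mm above the underside; handles 20 mm high, each 11 mm wide, 70 mm long; over their outsides 59 mm here when open, 28 mm when squeezed to the stop, where they lie parallel. The squeeze takes about 10 N, grip with about 40 N
- pliers_ring (a point): centre of the spread ring's opening, 66 mm ahead of the pivot (+x), 2 mm above the pliers' underside (the ring is 4 mm thick, flush with the underside), 131 mm from pliers_grip. Fully spread, a shaft of 42 mm diameter passes round this point; closed the ring measures 34 mm inside and does not pass
- lever_l (a joint): angle of the pliers' left handle (the right one mirrors it): 0 = handles open, ring closed; 0.238 rad = squeezed to the stop, ring fully spread
- oil_can: oil can with a long spout, 84 mm wide, 170 mm high, standing behind the pliers; leave alone. Origin: middle of its underside
Mind the look-alikes: they are no part of the job. Leave any orange or red look-alike of the axle alone.

How it is judged:
On the way, in this order (a step that is already met when the one before it is completed fails the run):
1. the tipped axle stands upright and at rest on the lane floor, let go (angle between axle's own z axis and vertical below 0.08 rad and z of axle in the frame of lane below 0.014 m and linear speed of axle below 0.02 m/s and contact force between the fingers and axle below 0.1 N), for 0.2 s.
2. the ring is spread by the squeezed pliers and held centred above the top of the shaft (value of joint lever_l above 0.2 rad and horizontal distance between pliers_ring and axle_top below 0.015 m and z of pliers_ring in the frame of axle above 0.095 m and contact force between the fingers and pliers above 5 N), for 0.05 s.
At the end, for the whole second after the job is handed in: axle upright (0.08 rad) on the lane floor between its neighbours; gripper holds the pliers still, squeezed (over 0.2 rad) and level (0.12 rad), ring centred on the shaft within 6 mm and within 4.5 mm of the groove's middle height, pressing on the axle with under 2 N (angle between axle's own z axis and vertical below 0.08 rad and z of axle in the frame of lane below 0.014 m and x of axle in the frame of lane between -0.11 and 0.13 m and y of axle in the frame of lane between -0.1 and 0.1 m and value of joint lever_l above 0.2 rad and horizontal distance between pliers_ring and axle_groove below 0.006 m and z of pliers_ring in the frame of axle between 0.0505 and 0.0595 m and angle between pliers's own z axis and vertical below 0.12 rad and contact force between the fingers and pliers above 5 N and contact force between pliers and axle below 2 N and linear speed of each of pliers, axle below 0.03 m/s); the arm keeps its last pose, push and grip.
It fails at once if a neighbour axle is shifted by more than 20 mm or tipped (distance of any of axle_left, axle_right from where it was at the start of the episode above 0.02 m or angle between any of axle_left, axle_right's own z axis and vertical above 0.3 rad).
It fails at once if the oil can is shifted by more than 20 mm or tipped (distance of oil_can from where it was at the start of the episode above 0.02 m or angle between oil_can's own z axis and vertical above 0.3 rad).
It also fails if it takes over 51 s, if anything falls off the work surface, if the arm or the gripper's body presses on something with over 40 N, if the wrist force passes 120 N, or if a joint passes its speed limit or range.

## Working session

There is one attempt and no reset: what is moved stays moved. The work goes in short steps, Python scripts to look and compute and a tool call to move; the robot and the scene stay as the last step left them, time stands still between calls to the robot, and variables do not carry over. Pictures are saved under pics/ and viewed, at most 10 in all, crops included, and the job is handed in when it is done.

Besides the shell and the picture viewer there is one more tool, called after "Call:" as name([rows], argument=value, ...), one row to a line, values as JSON. jog_arm: Moves the arm, as the interface text tells. Its arguments: {"type":"object","properties":{"deltas":{"type":"array"},"grip":{"type":"number"},"squeeze":{"type":"number"}},"required":["deltas"]}

```bash
mkdir -p pics; ls; cat > h.py <<'E'
import numpy as np, cv2, json, os
from station import arm, grab_frame
def snap(name,tag):
    f=grab_frame(name); cv2.imwrite(f'pics/{tag}.png',f['img'][:,:,::-1])
    np.savez(f'pics/{tag}.npz',**{k:f[k] for k in f}); return f
def load(tag): return dict(np.load(f'pics/{tag}.npz'))
def pix2w(f,u,v,z):
    F=192/np.tan(np.radians(f['vfov'])/2); R=np.array(f['rotation'])
    d=R@np.array([(u-f['cx'])/F,(v-f['cy'])/F,1]); p=np.array(f['xyz'])
    return p+d*(z-p[2])/d[2]
def w2pix(f,P):
    F=192/np.tan(np.radians(f['vfov'])/2); c=np.array(f['rotation']).T@(np.array(P)-f['xyz'])
    return np.array([f['cx']+F*c[0]/c[2],f['cy']+F*c[1]/c[2]])
E
python3 - <<'E'
from h import *
for n in ('top','side'):
    f=snap(n,n+'0'); print(n,f['vfov'],f['cx'],f['cy'],f['xyz'],np.array(f['rotation']).round(3).tolist())
a=cv2.imread('pics/top0.png');cv2.imwrite('pics/top0b.png',cv2.resize(a,(800,600),interpolation=3))
a=cv2.imread('pics/side0.png');cv2.imwrite('pics/side0b.png',cv2.resize(a,(800,600),interpolation=3))
print(arm.get_state())
E
```

```text
pics
top 54.291882435832584 259.9171059607662 191.77556553132604 [ 0.38699149 -0.03456071  1.34588443] [-3.014, 0.022, -1.596]
side 42.84340764028915 258.6090600771354 192.64777523355576 [ 0.45741337 -1.70440776  0.88233938] [-2.029, 0.019, -0.055]
{'t': 0.1, 'q': array([ 1.53310750e+00,  3.59306172e-01,  1.11288146e-02, -2.95501911e-04,
       -1.22408899e+00, -2.88134354e-01]), 'qd': array([ 0.00031343, -0.00036983,  0.0032473 ,  0.00106294,  0.00182692,
        0.00027701]), 'joint_efforts': array([-4.62521766e-04, -5.84159768e+01,  2.93751061e+01,  7.01533824e+00,
        1.01758653e-02, -5.24193570e-05]), 'eef_pos': array([0.21592807, 0.6390623 , 0.22571517]), 'ee_rot': array([ 3.14010428e+00, -1.51412008e-04, -3.25923684e-01]), 'force': array([ 0.35405983, -0.11656669,  0.25042251]), 'moment': array([ 0.02114899, -0.01260901, -0.00778031]), 'gripper_force': 0.0, 'width': 0.08762346677896041}
```

View pics/top0b.png

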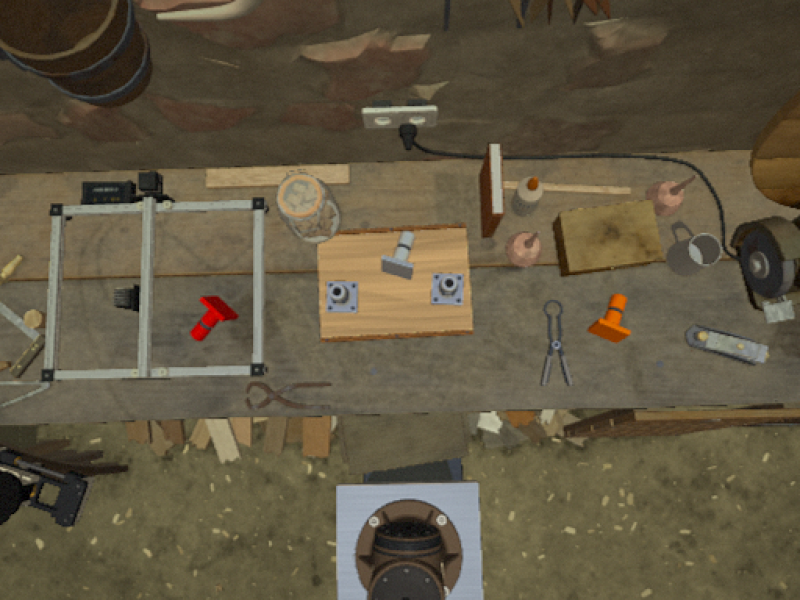

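View pics/side0b.png

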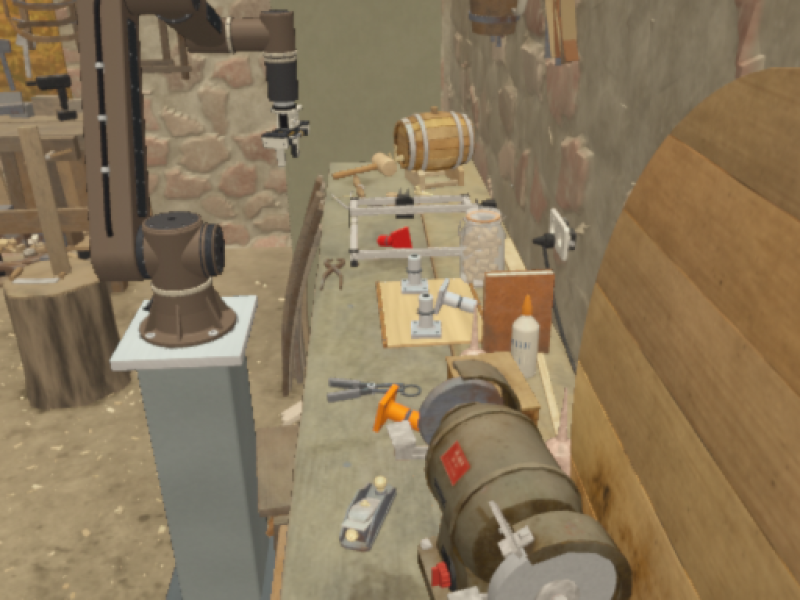

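Top view: the lane spans about (318-472, 228-340), the tipped axle has its flange at (398,268) and shaft end at (406,238), with neighbours at (342,293) and (448,288). The pliers have their ring at (553,308), pivot at (557,345) and handles at (545/569,383). The oil can is at (523,248). I'll enlarge these regions.

```bash
sed -i "s/import numpy as np/from scipy.spatial.transform import Rotation as Ro\nimport numpy as np/; s/np.array(f\['rotation'\])/Ro.from_euler('xyz',f['rotation']).as_matrix()/" h.py
python3 - <<'E'
from h import *
a=cv2.imread('pics/top0.png')
c1=a[140:225,200:305]; c2=a[185:250,335:375]
o=np.zeros((600,800,3),np.uint8)
# 5x
A=cv2.resize(c1,None,fx=5,fy=5,interpolation=2); o[:425,:525]=A
B=cv2.resize(c2,None,fx=6.5,fy=6.5,interpolation=2); o[:B.shape[0],535:535+B.shape[1]]=B
cv2.imwrite('pics/crop1.png',o)
f=load('top0')
k=.64
for n,u,v,z in [('L',338,293,.105),('Rr',452,286,.105),('ring',553,308,.004),('piv',557,345,.02),('h1',545,383,.02),('h2',569,383,.02),('lane1',318,340,.024),('lane2',472,332,.024),('lane3',468,228,.024),('can',523,248,.0)]:
    print(n,pix2w(f,u*k,v*k,z).round(4))
E
```

```text
L [0.5656 0.1353 0.105 ]
Rr [ 0.5739 -0.1096  0.105 ]
ring [ 0.5316 -0.3454  0.004 ]
piv [ 0.4459 -0.3459  0.02  ]
h1 [ 0.362  -0.3144  0.02  ]
h2 [ 0.3607 -0.3676  0.02  ]
lane1 [0.471  0.1929 0.024 ]
lane2 [ 0.4799 -0.1559  0.024 ]
lane3 [ 0.7205 -0.1561  0.024 ]
can [ 0.6748 -0.2846  0.    ]
```

View pics/crop1.png

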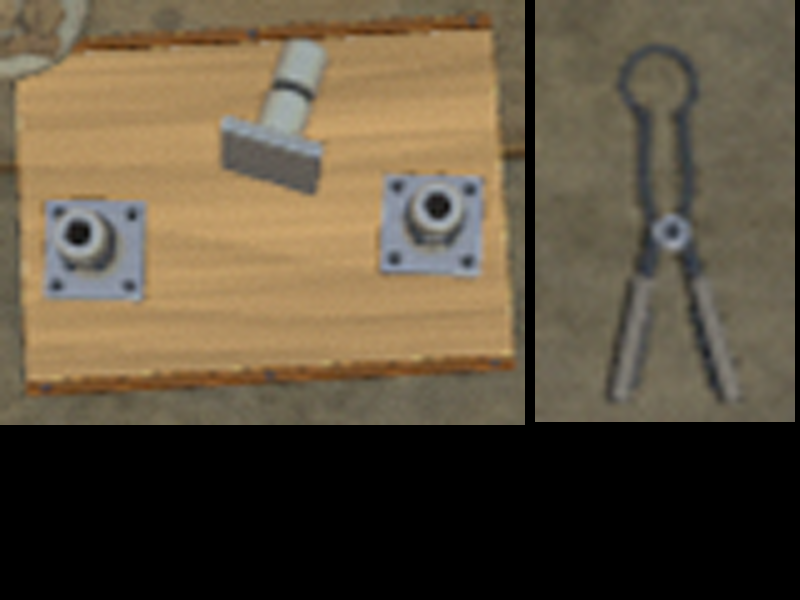

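Crop 1 (5x, origin 200,140): the underside face corners of the tipped flange are about (223,133), (322,155), (317,193) and (222,169). The groove band is centred at about (294,90) and the shaft end at (305,45). In the pliers crop (6.5x, origin 335,185) the ring centre is (658,83), the pivot (672,232), and the handle ends (620,400) and (732,400).

```bash
cat >> h.py <<'E'
from scipy.optimize import least_squares
T=.23
def axle_pts(x,y,psi,zf=.010):
    e=np.array([np.cos(psi)*np.cos(T),np.sin(psi)*np.cos(T),-np.sin(T)]); l=np.array([-np.sin(psi),np.cos(psi),0]); n=np.cross(e,l)
    O=np.array([x,y,zf+.038]); return O,e,l,n
def mv(target,yaw):
    "rows units from the present commanded ~ measured pose, to target TCP"
    s=arm.get_state(); y0=s['ee_rot'][2]; d=np.array(target)-s['eef_pos']
    R=Ro.from_euler('xyz',s['ee_rot']).as_matrix(); dy=(yaw-y0+np.pi)%(2*np.pi)-np.pi
    print('t',s['t'],'shift units',(R.T@d/.06).round(3),'turn units (about tool z)',round(-np.degrees(dy)/5,3))
E
python3 - <<'E'
from h import *
f=load('top0')
c1=lambda x,y:np.array([(x+.5)/5-.5+200,(y+.5)/5-.5+140])
c2=lambda x,y:np.array([(x-535+.5)/6.5-.5+335,(y+.5)/6.5-.5+185])
obs=np.array([c1(223,133),c1(322,155),c1(317,193),c1(222,169),c1(294,91)])
def res(p):
    O,e,l,n=axle_pts(*p); h=.036
    P=[O+h*l+h*n,O-h*l+h*n,O-h*l-h*n,O+h*l-h*n,O+.055*e]
    return (np.array([w2pix(f,q) for q in P])-obs).ravel()
r=least_squares(res,[.62,.03,-.25]);print('axle',r.x.round(4),r.fun.round(2))
O,e,l,n=axle_pts(*r.x);G=O+.075*e;print('G',G.round(4))
for nm,x,y,z in [('L',78,235,.105),('R',437,207,.105)]: print(nm,pix2w(f,*c1(x,y),z).round(4))
for nm,cs in [('Lf',[(46,202),(143,203),(143,298),(46,299)]),('Rf',[(383,177),(481,176),(482,273),(381,272)])]: print(nm,np.mean([pix2w(f,*c1(*c),.022) for c in cs],0).round(4))
ring=pix2w(f,*c2(658,83),.002);piv=pix2w(f,*c2(672,232),.02);m=pix2w(f,*c2(676,400),.02)
print(ring,piv,m,'yaw',np.arctan2(*(ring-m)[1::-1]))
print('jar',pix2w(f,340*.64,240*.64,.0),pix2w(f,330*.64,190*.64,.12))
mv([G[0]-.03,G[1],.22],r.x[2])
E
```

```text
axle [ 0.6251  0.0099 -0.2816] [-0.19 -0.83  0.28 -0.07  0.35  0.24  0.08  0.12 -0.52  0.59]
G [ 0.6952 -0.0104  0.0309]
L [0.5688 0.139  0.105 ]
R [ 0.581  -0.1022  0.105 ]
Lf [0.5696 0.1389 0.022 ]
Rf [ 0.5816 -0.1026  0.022 ]
[ 0.53102274 -0.34427928  0.002     ] [ 0.44787578 -0.34308681  0.02      ] [ 0.35797537 -0.34008156  0.02      ] yaw -0.024252836092607956
jar [0.70672002 0.14368297 0.        ] [0.78981    0.14842056 0.12      ]
t 0.1 shift units [10.56   7.857  0.109] turn units (about tool z) -0.508
```

Call:
jog_arm([
  [[1.0,0.75,0,0],[2.0,1.5,0,0],[3.0,2.25,0,0],[4.0,3.0,0,-0.1],[5.0,3.75,0,-0.2],[6.0,4.5,0,-0.3],[7.0,5.2,0,-0.4],[7.8,5.8,0,-0.5]],
], grip=60, squeeze=15)

```text
t: 1.1
eef_pos: [0.501, 0.2263, 0.2266]
ee_rot: [-3.141, 0.0, -0.282]
force: [0.4, 0.7, 0.4]
width: 0.0599
gripper_force: 0.0
```

Call:
jog_arm([
  [[0.9,0.7,0,0],[1.8,1.35,0,0],[2.76,2.05,0.1,0],[2.76,2.05,0.1,0],[2.76,2.05,0.1,0]],
])

```text
t: 1.72
eef_pos: [0.6252, 0.0627, 0.2195]
ee_rot: [3.141, 0.001, -0.285]
force: [-0.5, 1.0, 0.0]
width: 0.0603
gripper_force: 0.0
```

```bash
python3 - <<'E'
from h import *
f=snap('wrist','w1'); s=arm.get_state(); print(s['t'],s['eef_pos'],s['ee_rot'],s['force'],f['xyz'],f['rotation'],f['vfov'])
a=cv2.imread('pics/w1.png');cv2.imwrite('pics/w1b.png',cv2.resize(a,(800,600),interpolation=2))
x=[.6251,.0099,-.2816]
O,e,l,n=axle_pts(*x);h=.036
print([(w2pix(f,q)/.64).round(0) for q in [O+h*l+h*n,O-h*l+h*n,O-h*l-h*n,O+h*l-h*n,O+.055*e,O+.095*e]])
E
```

```text
1.775 [0.62481646 0.06367505 0.21994988] [ 3.14111073e+00  1.02839199e-03 -2.83343672e-01] [-0.93279118  1.12089101  0.03815449] [0.69007015 0.04508713 0.37742245] [ 2.88516559e+00 -1.13893773e-03 -1.85473545e+00] 59.36946531888606
[array([418., 234.]), array([546., 234.]), array([516., 242.]), array([413., 242.]), array([472., 151.]), array([472.,  86.])]
```

View pics/w1b.png

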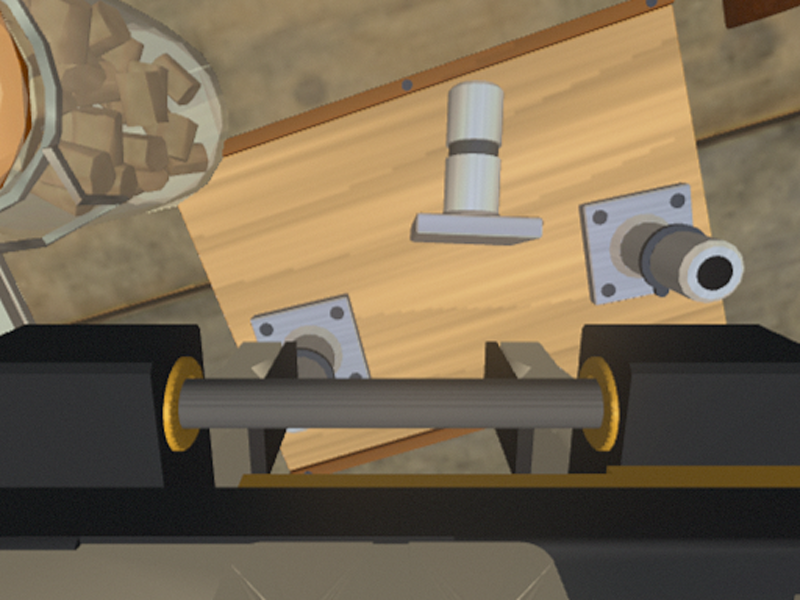

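Wrist view: the shaft is vertical in the picture, with the groove at (472,148) and end at (474,86). That matches the prediction within 3 px. The jar is on the left, and the back rail's inner edge runs from (230,155) to (650,12).

```bash
python3 - <<'E'
from h import *
f=load('w1')
psi=-.295
O,e,l,n=axle_pts(.6245,.0099,psi);G=O+.071*e;print(G)
a=pix2w(f,230*.64,157*.64,.01);b=pix2w(f,640*.64,18*.64,.01);print('rail',a,b)
# finger back corner, left
c=G+l*.046+.0095*np.array([np.cos(psi),np.sin(psi),0]);print(c, 'rail x there',np.interp(c[1],[b[1],a[1]],[b[0],a[0]]))
mv([G[0],G[1],.10],psi); print(G)
E
```

```text
[ 0.69064403 -0.01019894  0.0318136 ]
rail [0.71748166 0.14963365 0.01      ] [ 0.72486194 -0.1308732   0.01      ]
[0.71310769 0.03105193 0.0318136 ] rail x there 0.7206016064283931
t 1.775 shift units [1.4   0.874 1.998] turn units (about tool z) 0.134
[ 0.69064403 -0.01019894  0.0318136 ]
```

Call:
jog_arm([
  [[0.7,0.44,0.3,0.1],[1.4,0.874,1.0,0.13],[1.4,0.874,1.7,0.13],[1.4,0.874,2.0,0.13],[1.4,0.874,2.0,0.13]],
], grip=50)

```text
t: 2.4
eef_pos: [0.6904, -0.0086, 0.1002]
ee_rot: [3.141, 0.001, -0.292]
force: [-0.2, 0.1, 0.7]
width: 0.0499
gripper_force: 0.0
```

```bash
python3 - <<'E'
from h import *
mv([.6906,-.0102,.0135],-.295)
E
```

```text
t 2.4 shift units [0.013 0.023 1.445] turn units (about tool z) 0.037
```

Call:
jog_arm([
  [[0,0,0.5,0],[0,0,1.0,0],[0,0,1.3,0],[0,0,1.43,0],[0,0,1.43,0]],
])

```text
t: 3.02
eef_pos: [0.6917, -0.0095, 0.0155]
ee_rot: [-3.141, -0.001, -0.293]
force: [0.2, 0.2, 0.2]
width: 0.0501
gripper_force: 0.0
```

Call:
jog_arm([
  [[0,0,0,0],[0,0,0,0],[0,0,0,0],[0,0,0,0]],
], grip=30, squeeze=15)

```text
t: 3.52
eef_pos: [0.6919, -0.0099, 0.0156]
ee_rot: [-3.141, -0.001, -0.293]
force: [-0.5, -0.9, 4.3]
width: 0.0345
gripper_force: 15.0
```

Call:
jog_arm([
  [[-0.05,0,-0.12,0],[-0.11,0,-0.26,0],[-0.24,0,-0.46,0],[-0.39,0,-0.65,0],[-0.57,0,-0.79,0],[-0.77,0,-0.91,0],[-0.77,0,-0.91,0]],
])

```text
t: 4.4
eef_pos: [0.6458, 0.0038, 0.0701]
ee_rot: [-3.142, 0.0, -0.293]
force: [-1.4, 0.5, -2.5]
width: 0.0345
gripper_force: 15.0
```

```bash
python3 - <<'E'
from h import *
f=snap('side','s1'); g=snap('wrist','s1w')
u,v=w2pix(f,[.65,0,.06]).astype(int);a=f['img'][v-45:v+45,u-60:u+60,::-1]
o=np.hstack([cv2.resize(a,(400,300),interpolation=2),cv2.resize(g['img'][:,:,::-1],(400,300))]);cv2.imwrite('pics/s1b.png',o)
print(arm.get_state()['force'])
E
```

```text
[-2.13246668  0.22508695 -0.65619875]
```

View pics/s1b.png

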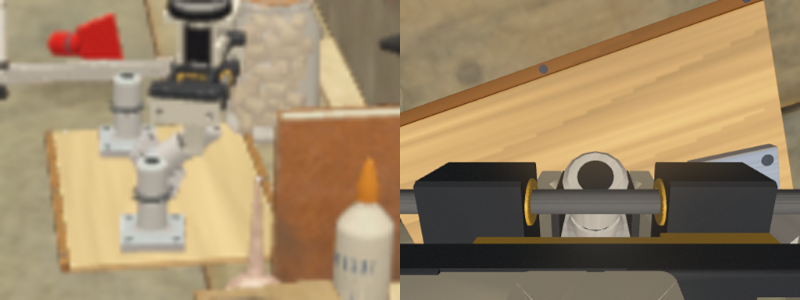

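The axle is pitched about 40° up, held between the pads, with the shaft end at (597,178) in the right-hand wrist half. I'll continue the arc.

Call:
jog_arm([
  [[-0.22,0,-0.07,0],[-0.45,0,-0.11,0],[-0.65,0,-0.1,0],[-0.8,0,-0.08,0],[-0.95,0,-0.04,0],[-1.05,0,0.0,0],[-1.12,0,0.04,0],[-1.12,0,0.04,0]],
])

```text
t: 5.5
eef_pos: [0.5817, 0.0232, 0.0674]
ee_rot: [3.141, 0.001, -0.293]
force: [-6.0, 1.1, 9.6]
width: 0.0347
gripper_force: 15.0
```

```bash
python3 - <<'E'
from h import *
f=snap('side','s2'); g=snap('wrist','s2w')
u,v=w2pix(f,[.6,0,.06]).astype(int);a=f['img'][v-45:v+45,u-60:u+60,::-1]
o=np.hstack([cv2.resize(a,(400,300),interpolation=2),cv2.resize(g['img'][:,:,::-1],(400,300))]);cv2.imwrite('pics/s2b.png',o)
s=arm.get_state();print(s['force'],s['eef_pos'])
E
```

```text
[-5.20923457  2.82850711  9.38165707] [0.58169686 0.02319398 0.06738854]
```

View pics/s2b.png

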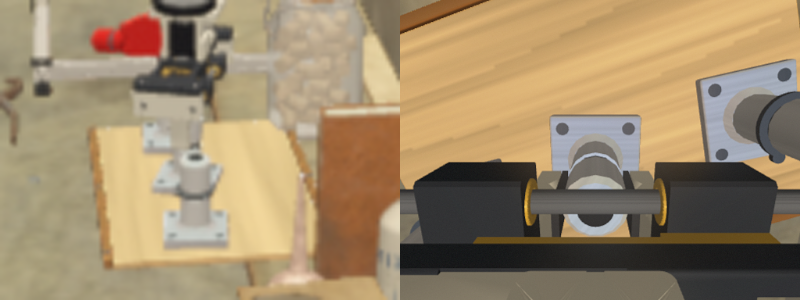

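It stands nearly upright: in the wrist half the flange is at (595,140) and the shaft top at (597,210). It is pressing lightly on the floor, so I'll release it and rise.

Call:
jog_arm([
  [[0,0,0,0],[0,0,0,0],[0,0,0,0],[0,0,0,0],[0,0,-0.3,0],[0,0,-1.0,0],[0,0,-2.0,0],[0,0,-2.0,0]],
], grip=60)

```text
t: 6.6
eef_pos: [0.5857, 0.0235, 0.1923]
ee_rot: [-3.137, -0.008, -0.293]
force: [1.5, -0.0, 0.1]
width: 0.0602
gripper_force: 0.0
```

```bash
python3 - <<'E'
from h import *
f=snap('side','s3'); g=snap('wrist','s3w')
u,v=w2pix(f,[.6,0,.06]).astype(int);a=f['img'][v-45:v+45,u-60:u+60,::-1]
o=np.hstack([cv2.resize(a,(400,300),interpolation=2),cv2.resize(g['img'][:,:,::-1],(400,300))]);cv2.imwrite('pics/s3b.png',o)
s=arm.get_state();print(s['t'],s['force'],s['eef_pos'])
mv([.40,-.335,.19],-.024)
E
```

```text
6.7 [-0.40327231 -0.26021264 -0.48725276] [0.58282206 0.02310005 0.1876228 ]
t 6.7 shift units [-1.188  6.595 -0.05 ] turn units (about tool z) -3.092
```

View pics/s3b.png

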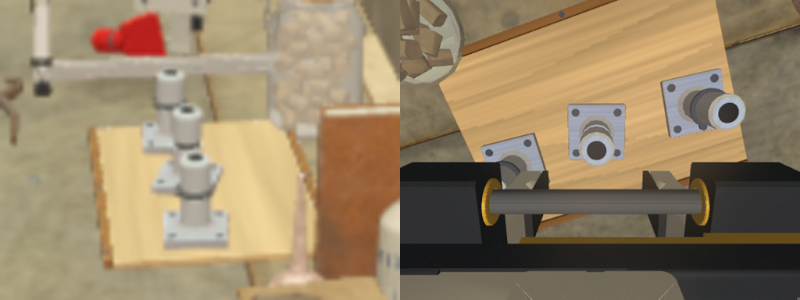

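The axle stands upright on the lane between its neighbours. Next, move over to the pliers.

Call:
jog_arm([
  [[-0.2,0.8,0,-0.4],[-0.4,1.7,0,-0.8],[-0.6,2.6,-0.2,-1.2],[-0.8,3.5,-0.4,-1.6],[-1.0,4.4,-0.6,-2.0],[-1.1,5.3,-0.8,-2.5],[-1.19,6.1,-1.0,-3.09],[-1.19,6.6,-1.0,-3.09]],
], grip=80)

```text
t: 7.7
eef_pos: [0.3984, -0.3372, 0.2465]
ee_rot: [-3.141, 0.001, -0.025]
force: [0.6, 0.5, -0.2]
width: 0.08
gripper_force: 0.0
```

Call:
jog_arm([
  [[0,0,0,0],[0,0,0,0]],
])

```text
t: 7.95
eef_pos: [0.3992, -0.3351, 0.2458]
ee_rot: [-3.141, 0.002, -0.025]
force: [0.5, -0.0, -0.1]
width: 0.0797
gripper_force: 0.0
```

```bash
python3 - <<'E'
from h import *
g=snap('wrist','p1');f=snap('top','t2')
s=arm.get_state();print(s['t'],s['eef_pos'],s['ee_rot'])
o=np.zeros((600,800,3),np.uint8);o[:384,:512]=g['img'][:,:,::-1]
o[:384,520:800]=cv2.resize(f['img'][160:208,230:265,::-1],(280,384),interpolation=2)
cv2.imwrite('pics/p1b.png',o)
mv([.40,-.335,.25],-.024)
for q in ([.383,-.3415,.01],[.448,-.343,.02],[.53,-.344,.002]):print(w2pix(g,q))
E
```

```text
8.05 [ 0.39976594 -0.33471466  0.24629762] [-3.14104241e+00  1.02863558e-03 -2.31371264e-02]
t 8.05 shift units [ 0.004  0.005 -0.062] turn units (about tool z) 0.01
[256.7102728  169.88390866]
[257.13229058 114.68078549]
[256.34927495  38.14755073]
```

View pics/p1b.png

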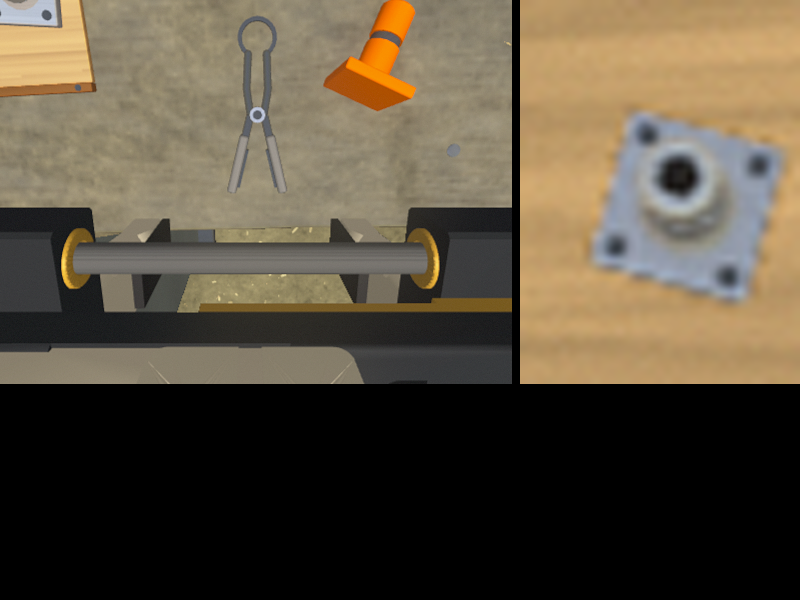

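Wrist view: pivot at (257,115), closed ring at (257,36), handle ends at (233,191) and (282,191), all as predicted. The top-view crop shows the axle standing, with its shaft hole at (679,176).

```bash
python3 - <<'E'
from h import *
f=load('t2')
c=lambda x,y:((x-520+.5)/8-.5+230,(y+.5)/8-.5+160)
print('top',pix2w(f,*c(679,176),.105)); print('fl',np.mean([pix2w(f,*c(*q),.022) for q in [(632,112),(780,150),(745,298),(594,262)]],0))
g=load('p1');print('piv',pix2w(g,257,115,.02),'ring',pix2w(g,257.5,36.5,.004),'ends',pix2w(g,233,190,.02),pix2w(g,283,190,.02))
mv([.383,-.3415,.0025],-.024)
E
```

```text
top [0.58268991 0.02366355 0.105     ]
fl [0.58244736 0.02394551 0.022     ]
piv [ 0.44765465 -0.34284601  0.02      ] ring [ 0.53133286 -0.34525452  0.004     ] ends [ 0.36152557 -0.31289398  0.02      ] [ 0.3601321  -0.37194553  0.02      ]
t 8.05 shift units [-0.273  0.122  4.064] turn units (about tool z) 0.01
```

Call:
jog_arm([
  [[-0.27,0.12,0.8,0],[-0.27,0.12,1.7,0],[-0.27,0.12,2.6,0],[-0.27,0.12,3.3,0],[-0.27,0.12,3.6,0],[-0.27,0.12,3.8,0],[-0.27,0.12,3.8,0]],
], grip=82)

```text
t: 8.93
eef_pos: [0.3834, -0.3417, 0.0186]
ee_rot: [-3.141, 0.001, -0.023]
force: [-0.3, 0.7, -0.5]
width: 0.0821
gripper_force: 0.0
```

```bash
python3 - <<'E'
from h import *
mv([.383,-.3415,.0025],-.024)
E
```

```text
t 8.925 shift units [-0.006 -0.004  0.268] turn units (about tool z) 0.012
```

Call:
jog_arm([
  [[0,0,0.15,0],[0,0,0.26,0],[0,0,0.26,0],[0,0,0.26,0]],
])

```text
t: 9.43
eef_pos: [0.3835, -0.3424, 0.0035]
ee_rot: [3.141, -0.0, -0.024]
force: [-0.2, 0.1, 0.3]
width: 0.0821
gripper_force: 0.0
```

Call:
jog_arm([
  [[0,0,0,0],[0,0,0,0],[0,0,0,0],[0,0,0,0],[0,0,0,0],[0,0,0,0],[0,0,0,0],[0,0,0,0]],
], grip=20, squeeze=40)

```text
t: 10.42
eef_pos: [0.3835, -0.3424, 0.0035]
ee_rot: [3.141, -0.0, -0.024]
force: [-1.4, -0.4, 4.8]
width: 0.0278
gripper_force: 40.0
```

Call:
jog_arm([
  [[0,0,-0.3,0],[0,0,-0.8,0],[0,0,-1.5,0],[0,0,-2.1,0],[0,0,-2.5,0],[0,0,-2.7,0],[0,0,-2.7,0]],
])

```text
t: 11.3
eef_pos: [0.3835, -0.3422, 0.1653]
ee_rot: [-3.141, -0.001, -0.024]
force: [-0.6, -0.1, -1.8]
width: 0.0279
gripper_force: 40.0
```

```bash
python3 - <<'E'
from h import *
g=snap('wrist','p2')
cv2.imwrite('pics/p2b.png',cv2.resize(g['img'][:,:,::-1],(800,600),interpolation=2))
s=arm.get_state();print(s['eef_pos'],s['ee_rot'],s['force'],s['moment'],s['width'])
z=s['eef_pos'][2]-.0035
for q in (.0,.0645,.131):
  p=s['eef_pos']+np.array([q*np.cos(.024),-q*np.sin(.024),0]);p[2]=z+(.02 if q<.1 else .002);print(q,(w2pix(g,p)/.64).round(1))
mv([.4515,.0268,.165],-.024)
E
```

```text
[ 0.38306032 -0.34194166  0.16450177] [-3.14087069e+00  6.14045115e-04 -2.41369256e-02] [ 0.18971802  0.33849901 -1.95343404] [0.01315286 0.11996559 0.00262924] 0.027514904108520987
0.0 [393.7 391.2]
0.0645 [394.3 165.9]
0.131 [394.4 -93.9]
t 11.35 shift units [ 9.920e-01 -6.171e+00 -4.000e-03] turn units (about tool z) -0.002
```

View pics/p2b.png

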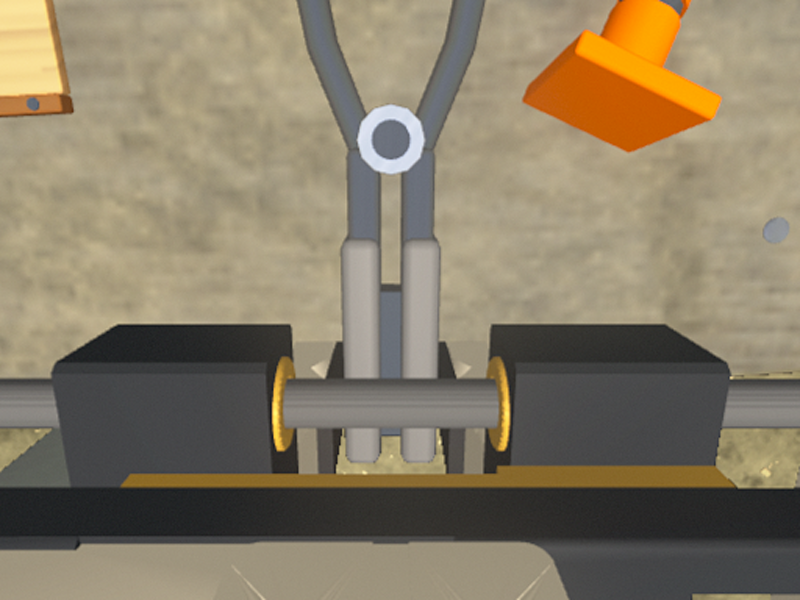

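```bash
python3 - <<'E'
from h import *
g=load('p2');s=arm.get_state()
R=Ro.from_euler('z',-.024).as_matrix()
def L(u,v,z): return (R.T@(pix2w(g,u*.64,v*.64,z)-s['eef_pos'])*1000).round(1)
for zt in (.175,.181,.187): print(zt,'piv',L(390.5,138,zt),'hstart',L(361,239,zt),L(420,239,zt),'hend',L(363,462,zt),L(419,462,zt))
w=load('p1');print('before',[pix2w(w,u,v,.02).round(4) for u,v in [(257,115),(242,138),(269,138),(233,191),(283,191)]])
E
```

```text
0.175 piv [71.7  1.  10.5] hstart [44.1  9.3 10.5] [44.2 -7.4 10.5] hend [-27.4   9.7  10.5] [-27.3  -8.2  10.5]
0.181 piv [71.5  1.  16.5] hstart [45.1  9.  16.5] [45.1 -7.1 16.5] hend [-23.5   9.3  16.5] [-23.5  -7.8  16.5]
0.187 piv [71.4  1.  22.5] hstart [46.   8.7 22.5] [46.1 -6.7 22.5] hend [-19.7   9.   22.5] [-19.7  -7.4  22.5]
before [array([ 0.4477, -0.3428,  0.02  ]), array([ 0.4225, -0.3253,  0.02  ]), array([ 0.4218, -0.356 ,  0.02  ]), array([ 0.3603, -0.3128,  0.02  ]), array([ 0.3589, -0.3719,  0.02  ])]
```

The spread jaws are symmetric about the bolt at (390,138), and the handles are parallel between x=342 and 439. The pivot lies about 71.5 mm ahead of the TCP, so the ring point is about 137.5 mm ahead. I'll carry the pliers to hover over the axle.

Call:
jog_arm([
  [[0.1,-0.5,0,0],[0.25,-1.2,0,0],[0.45,-2.0,0,0],[0.6,-2.9,0,0],[0.75,-3.8,0,0],[0.85,-4.7,0,0],[0.88,-5.5,0,0],[0.88,-5.9,0,0]],
])

```text
t: 12.35
eef_pos: [0.4439, 0.0123, 0.164]
ee_rot: [3.141, 0.002, -0.022]
force: [0.6, -0.4, -1.1]
width: 0.0276
gripper_force: 40.0
```

Call:
jog_arm([
  [[0,-0.15,0,0],[0,-0.25,0,0],[0,-0.26,0,0],[0,-0.26,0,0],[0,-0.26,0,0]],
])

```text
t: 12.98
eef_pos: [0.4449, 0.0254, 0.1654]
ee_rot: [-3.142, -0.0, -0.025]
force: [-0.3, 0.5, -1.1]
width: 0.0278
gripper_force: 40.0
```

```bash
python3 - <<'E'
from h import *
g=snap('wrist','q1');t=snap('top','q1t');d=snap('side','q1s')
s=arm.get_state();print(s['t'],s['eef_pos'],s['ee_rot'],s['width'],s['force'])
o=np.zeros((600,800,3),np.uint8)
o[:330,:440]=cv2.resize(g['img'][0:192,128:384,::-1],(440,330),interpolation=2)
u,v=w2pix(t,[.54,.024,.16]).astype(int);print('t0',u-22,v-33)
o[:600,445:800]=cv2.resize(t['img'][v-38:v+37,u-22:u+22,::-1],(352,600),interpolation=2)[:,:355] if 0 else np.pad(cv2.resize(t['img'][v-38:v+37,u-22:u+22,::-1],(352,600),interpolation=2),((0,0),(0,3),(0,0)))
u2,v2=w2pix(d,[.54,.024,.13]).astype(int);print('s0',u2-50,v2-30)
o[335:599,:440]=cv2.resize(d['img'][v2-30:v2+30,u2-50:u2+50,::-1],(440,264),interpolation=2)
cv2.imwrite('pics/q1b.png',o)
E
```

```text
13.125 [0.44497747 0.02566813 0.16541717] [-3.14149289e+00 -1.36086746e-04 -2.44536709e-02] 0.027256612805179867 [-0.21479496 -0.18904967 -1.2135226 ]
t0 226 159
s0 208 139
```

View pics/q1b.png

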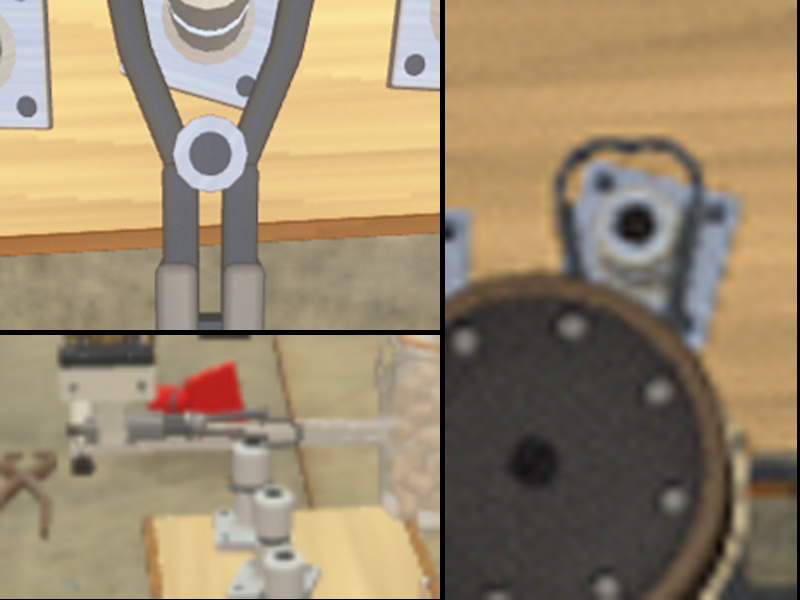

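In the top-view half, the ring spans x from 560 to 700 with its front at y≈147, and the shaft hole is at (634,222) inside it. The side view shows the pliers level above the shaft. Next I'll work out the offset.

```bash
python3 - <<'E'
from h import *
t=load('q1t');g=load('q1');s=arm.get_state();R=Ro.from_euler('z',-.0245).as_matrix()
c=lambda x,y:((x-445+.5)/8-.5+226,(y+.5)/8-.5+154)
tl=lambda P:(R.T@(P-s['eef_pos'])*1000).round(1)
z=.165-.0015
for n,x,y in [('Lout',558,190),('Rout',702,190),('frontL',600,140),('frontmid',631,151),('L2',568,240),('R2',690,240)]: print(n,tl(pix2w(t,*c(x,y),z)))
print('axle top',tl(pix2w(t,*c(634,222),.105)), 'world',pix2w(t,*c(634,222),.105))
k=lambda x,y:(128+(x+.5)*256/440-.5,(y+.5)*256/440-.5)
print('piv',tl(pix2w(g,*k(210,153),.182)))
# reproject expected
P=s['eef_pos']+R@np.array([.1375,0,0]);P[2]=z;print('ring world',P)
E
```

```text
Lout [142.5  29.7  -1.9]
Rout [142.2 -28.   -1.9]
frontL [162.7  13.   -1.9]
frontmid [158.2   0.5  -1.9]
L2 [122.2  25.6  -1.9]
R2 [122.  -23.2  -1.9]
axle top [138.6   2.2 -60.4] world [0.58356235 0.02448505 0.105     ]
piv [70.8  0.9 16.6]
ring world [0.5824362  0.02229971 0.1635    ]
```

```bash
python3 - <<'E'
from h import *
d=load('q1s');s=arm.get_state();R=Ro.from_euler('z',-.0245).as_matrix()
im=cv2.resize(d['img'],None,fx=1,fy=1).astype(int)
def px(x,y,z):
  P=s['eef_pos']+R@np.array([x,y,0]);P[2]=s['eef_pos'][2]+z;u,v=w2pix(d,P);return (u-208)*4.4,(v-139)*4.4+335
print('ring front',px(.162,.0,-.0015),'ring L',px(.1425,.029,-.0015),'R',px(.1425,-.028,-.0015),'bolt',px(.071,0,.0165),'dz5mm',px(.162,0,.0035))
for v in range(154,170): print(v,im[v,262:280].sum(1)//3)
mv(s['eef_pos']+R@np.array([.001,.001,0])+[0,0,.0665-s['eef_pos'][2]],-.0245)
E
```

```text
ring front (np.float64(299.952258317349), np.float64(429.24722961751297)) ring L (np.float64(275.75944408113264), np.float64(417.2841317366187)) R (np.float64(279.28367209231214), np.float64(442.41914107870434)) bolt (np.float64(194.72396155010796), np.float64(413.02707734159253)) dz5mm (np.float64(299.93635231351664), np.float64(423.9121811528811))
154 [ 92 125 143 146 144 143 142 143 142 140 134 105 138 149 150 151 151 152]
155 [ 92 115 139 142 135 133 125 138 140 139 135 109 133 144 147 148 148 148]
156 [105 113 118 118 114 113 118 135 138 138 136 112 121 141 146 146 146 146]
157 [ 93  94  93  93  89  87  99 125 129 130 129 115 114 140 146 146 149 151]
158 [101 111 121 131 122 105 107 112 112 112 112 108 109 155 164 169 179 182]
159 [161 164 167 169 164 136 158 163 162 162 162 157 119 119 138 165 173 173]
160 [119 140 171 177 176 171 175 177 173 171 171 170 159 120 119 156 164 164]
161 [100 111 127 131 131 132 138 161 165 164 164 164 160 118 115 155 161 162]
162 [116 106  83  77  80  91 102 150 157 157 152 151 149 117 113 153 160 161]
163 [171 119  78  70  77 115 117 123 124 124 118 114 112  99 141 157 159 159]
164 [202 180 154 147 146 150 131 113 106 106 110 110 115 102 132 141 146 148]
165 [196 203 202 201 198 183 167 139 132 131 131 130 128 107 114 130 137 142]
166 [169 177 179 180 178 168 156 139 137 138 138 136 133 116 109 127 136 140]
167 [159 164 167 167 165 160 150 138 138 140 140 138 135 124 106 130 137 141]
168 [159 163 165 166 164 158 149 136 137 139 139 139 138 134 108 129 138 143]
169 [159 164 165 165 163 158 149 137 138 140 140 141 142 139 110 121 139 146]
t 13.125 shift units [ 0.016 -0.017  1.649] turn units (about tool z) 0.001
```

The side view matches the prediction within about 1 mm, so the ring is level. Now I'll lower it.

Call:
jog_arm([
  [[0.016,-0.017,0,0],[0.016,-0.017,0.1,0],[0.016,-0.017,0.25,0],[0.016,-0.017,0.45,0],[0.016,-0.017,0.65,0],[0.016,-0.017,0.85,0],[0.016,-0.017,1.0,0],[0.016,-0.017,1.0,0]],
])

```text
t: 14.12
eef_pos: [0.4455, 0.0267, 0.1046]
ee_rot: [3.141, 0.002, -0.024]
force: [-0.4, 0.2, -1.5]
width: 0.0274
gripper_force: 40.0
```

Call:
jog_arm([
  [[0,0,0.1,0],[0,0,0.25,0],[0,0,0.4,0],[0,0,0.55,0],[0,0,0.62,0],[0,0,0.64,0],[0,0,0.64,0],[0,0,0.64,0]],
])

```text
t: 15.12
eef_pos: [0.4462, 0.0271, 0.0672]
ee_rot: [-3.141, -0.001, -0.024]
force: [-0.5, 0.6, -1.9]
width: 0.0273
gripper_force: 40.0
```

```bash
python3 - <<'E'
from h import *
t=snap('top','r1t');d=snap('side','r1s');s=arm.get_state();R=Ro.from_euler('z',s['ee_rot'][2]).as_matrix()
print(s['t'],s['eef_pos'],s['ee_rot'],s['force'],s['moment'],s['width'],s['gripper_force'])
P=s['eef_pos']+R@np.array([.137,.001,0]);print('ring',P)
gt=t['img'].astype(int).sum(2)//3
u,v=w2pix(t,[.583,.024,.105]).round().astype(int);print('top',u,v);print(gt[v-4:v+5,u-9:u+10])
mv([.446,.0267,.0665],-.0245)
# dark hole centroid and upright check
p=gt[v-4:v+5,u-5:u+6];w=np.clip(90-p,0,None);yy,xx=np.mgrid[v-4:v+5,u-5:u+6];c=((w*xx).sum()/w.sum(),(w*yy).sum()/w.sum());print('hole',c,pix2w(t,*c,.105))
E
```

```text
15.225 [0.44610103 0.02704791 0.06719157] [-3.14135642e+00 -4.64590438e-04 -2.38202970e-02] [-0.55210254  0.10170368 -1.86852068] [-0.02896647  0.11263168  0.03484583] 0.02739947387278547 39.9976372718811
ring [0.58308598 0.02478456 0.06719157]
top 249 181
[[152 150 132 105  85  61  72 100 128 143 145 124 110 119 102  90  99 136
  151]
 [150 154 124  71  93 131 143 159 175 182 182 170 160 156 148 120  84 103
  146]
 [150 135  94  95 139 158 169 164 128 108 105 135 166 166 156 151 123  97
  117]
 [151 119  84 129 159 163 160 118  57  38  41  76 154 175 163 160 128  84
   77]
 [158 119 104 145 155 166 161  99  29  34  32  32 121 169 161 152 150 107
   67]
 [165 121  91 140 154 164 146  76  33  36  34  25 111 161 157 142 158 116
  105]
 [159 114  83 140 157 162 164 113  45  29  26  71 148 173 142 131 127  81
  110]
 [140 102  80  99 137 154 170 167 141 108  86 142 179 169 128 108  93  65
  123]
 [151 109  62  84 129 146 159 175 178 168 167 173 175 141 112 105  83  64
  109]]
t 15.225 shift units [-0.002  0.006  0.012] turn units (about tool z) 0.008
hole (np.float64(249.1422018348624), np.float64(181.32110091743118)) [0.58353744 0.02463777 0.105     ]
```

```bash
python3 -c "
from station import arm
print(arm.job_done())"
```

```text
the job is handed in; nothing more can be done
None
```

The job is handed in, but no verdict was returned. By my measurements the axle stands upright between its neighbours, and the spread ring sits level within about 1 mm of the groove's centre and height, held squeezed at 40 N.

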